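# Snap the sealing cap onto the blender's drive stud and keep it pressed

### The arm

A 6-joint arm with a two-finger parallel gripper is mounted at the origin on a cart in front of the work surface, level with it; the furniture and walls round the work are solid. World frame = base frame: x ahead of the robot, y to its left, z up, the work surface at z = 0. Lengths are in m, angles in rad, forces in N, time in s.
With the tool pointing down it reaches from about 0.425 to 0.95 m from the base axis. Payload 3.5 kg.
Tool frame: the origin (TCP) lies on the centre line of the jaws, within the pads' length; the fingertips stand 25 mm ahead of it and the grasp point (between the pads) lies 6 mm ahead of it (ctrl.finger_overhang is the distance from the TCP to the fingertips, in m); z points along the fingers, y is the line along which they close (so a half turn about z gives the same grasp; the last joint's range is limited). The gripper opens to 85 mm and grips with 20 to 120 N. Pads are 22 mm wide; open, the fingers measure 114 mm over their backs; the gripper's body (76 mm by 85 mm) begins 54 mm behind the grasp point. The pads swing forward as they close: fully open they stand 13 mm farther back than shut.
Start: joints at [-1.395, 0.286, 1.577, -0, 1.279, -0.15], TCP at [0.216, -0.639, 0.256] pointing down, gripper open.
Joint ranges: [-2.77, 2.77], [-0.9, 2.22], [0.21, 2.48], [-1.53, 4.67], [0.24, 2.81], [-2.84, 2.84]. Speed limits (rad/s): [2.79, 2.79, 3.14, 3.14, 3.14, 3.14].

### API

Orientations are given as a unit quaternion [x, y, z, w].
In Python, from plant import get_state, imaging, job, ctrl gives the robot as it stands.
- The arm moves only by the tool jog_arm, never from a script. Its argument "increments" is a list of rows, each an object of numbers: "dx", "dy", "dz": the shift along the world's x, y, z each as a share of 12 cm, from -1 to 1; "ax", "ay", "az": the turn, a rotation vector about the world's x, y, z each as a share of pi/2 rad, from -1 to 1; "gripper": the gripper command: -1 is shut, 1 is fully open, values between are in proportion. A call has 1 to 10 rows; each row is the pose to reach, as a shift and turn from the pose commanded when the call began; what a row does not reach only later rows make up. A row lasts 1/10 s, in which the tool goes at most 50 mm and 8.59 degrees, less where a joint would pass 70% of its speed; a pose out of reach is approached as far as the arm can. A call with a number of a shift or a turn outside -1 to 1 is refused whole. A call with a gripper value outside its range is refused whole. The fingers move at their own pace and stop on an object; "force" is the grip in N (left out, the last holds). Time passes only in rows, so rows that repeat a pose let the fingers close. It gives the time, the measured TCP pose, the force, the opening and the grip force at its end, in the units of the state.
- get_state(): the state, without advancing time (a new reading comes with each control period).
- imaging.read_camera(name): name is "side" or "top"; returns a dict with "frame" (480x640x3 uint8, blue, green, red), "depth" (480x640 float32, m along the optical axis (not along the pixel's ray), 0 where there is no reading), "camera_matrix" (3x3 intrinsics, pixels), "dist" ([k1, k2, p1, p2, k3] as OpenCV has them; the pictures are not rectified), "extrinsics" (4x4, takes a point from camera to world coordinates). Camera axes: x right, y up, looking along -z (the intrinsics and any distortion apply to the point x, -y, -z); pixel columns grow to the right and rows downward; lengths in m; the calibration is good to about 2 mm. A picture is of the moment at which its call begins.
- job.sign_off(): hands the job in; it is judged then, once.
The state is a dict: "time": time; "qpos": joint angles; "dq": joint speeds; "joint_efforts": joint torques, N m; "eef_pos": TCP position; "tcp_rot": TCP orientation; "contact_force": force on the tool from outside, world axes, zero at the start; "wrist_torque": the same for the moment, N m; "opening": opening from 0.0 (shut) to 1.0 (fully open); "finger_force": force on a finger pad.
Only numpy, scipy, OpenCV 4.12 (cv2) and the standard library are available. Lean on these libraries where they do the work, as an engineer would, in place of code of your own. Each camera call takes 0.05 s, during which the arm holds its last target. There are 200 camera calls.

### The job

The blender's jug is off, so its drive has to be sealed: take the small plain grey cap that stands on the worktop, set it upright over the steel stud in the middle of the blender base and press it straight down until you feel it click. Go on pressing after the click, so that the rubber ring under the cap is squeezed down well past the middle of its travel, and finish like that, with the fingers still on the cap and pushing it down: do not let go. Leave the kitchen timer, the espresso cup, the garlic and the teaspoon where they are.

Things in the scene. Friction and masses are not known exactly. Their poses are not given: they have to be found in the camera images.
- snap_cap: the cap to fit: plain grey ribbed plastic, cup-shaped, standing mouth down on the worktop. Round, 44 mm across, 40 mm tall, closed on top; 36 to 63 g. Origin: centre of its open lower rim, z up along its axis. Its mouth is a 28 mm bore through a lip 3 mm thick; above the lip it is hollow, 35 mm wide, up to 35 mm above the rim. Grip it across its 44 mm, on the upper half.
- blender_base: motor base of a blender, fixed to the worktop: round black housing, 144 mm across at the foot, 116 mm at the top, a grey dial on its side. Origin: centre of its underside, on the worktop, z up. Its flat deck is 80 mm above the origin, with three lugs 10 mm high, 49 mm from the axis, and the steel stud (25 mm across, 30 mm high, top chamfered 4.5 mm) in its middle.
- stud_top (a point): centre of the stud's top, 110 mm above the worktop, z up. Four sprung catches stick out 4 mm from the stud's side, points 10 mm below the top. They resist while the cap's rim goes from 7 to 10 mm below the top (8 to 15 N), then the force drops; about 15 mm below, they spring out over the cap's lip and hold it on (click). Pressed fully, the rim is 20 mm below.
- seal (a joint): squeeze of the sprung rubber ring round the foot of the stud (41 mm outside), in m: 0 free, its top 14 mm below the stud's top, to 0.006 fully squeezed. The cap's rim presses on it. Its spring gives 2.5 N per mm: about 0.0015 with the cap clicked on and let go, 0.003 (mid travel) at 7.5 N, 0.006 at 15 N, where it stops hard.
- timer: bystander: kitchen timer with white foot and grey domed top, 63 mm across, 40 mm tall, wider than the cap and not hollow. Origin: centre of its underside
- cup: bystander: espresso cup, 58 mm across and 56 mm tall, with a handle (87 mm over all). Origin: centre of its underside
- garlic_bulb: bystander: garlic bulb, 60 mm across, 58 mm tall. Origin: centre of its underside
- spoon: bystander: teaspoon, 132 mm long and 11 mm high, lying on the worktop. Origin: its middle, on the underside
- cupboard_corner (a point): keep clear: front lower left corner of the tall wall cupboard that hangs over the right of the worktop. From this point it reaches to the right (-y), back (+x) and up, 290 mm above the worktop; the arm starts near it, so draw back before swinging left. z up.
Things that resemble listed ones, but are neither listed nor needed, are in the scene too. Leave any turquoise or yellow look-alike of the snap_cap alone.

How it is judged:
By the outcome, as a careful person would: the job done as asked, in the order asked, and still so for the second after the job is handed in, while the arm keeps its last pose, push and grip.
It also fails if it takes over 51 s, if anything falls off the work surface, if the arm or the gripper's body presses on something with over 40 N, if the wrist force passes 120 N, or if a joint passes its speed limit or range.

## Working session

There is one attempt and no reset: what is moved stays moved. The work goes in short steps, Python scripts to look and compute and a tool call to move; the robot and the scene stay as the last step left them, time stands still between calls to the robot, and variables do not carry over. Pictures are saved under pics/ and viewed, at most 10 in all, crops included, and the job is handed in when it is done.

Besides the shell and the picture viewer there is one more tool, called after "Call:" in YAML: its name, and indented under it one key for each argument. jog_arm: Moves the arm, as the interface text tells. Shift numbers are shares of 12 cm and turn numbers shares of pi/2 rad, none past 1 either way. Its arguments: {"type":"object","properties":{"increments":{"type":"array"},"force":{"type":"number"}},"required":["increments"]}

```bash
ls; mkdir -p pics; cat > h.py <<'E'
import cv2, numpy as np
from plant import get_state, imaging, job, ctrl
def cam(n):
    d=imaging.read_camera(n); return d
def ray(d,u,v):
    p=cv2.undistortPoints(np.array([[[u,v]]],float),np.array(d["camera_matrix"]),np.array(d["dist"]))[0,0]
    E=np.array(d["extrinsics"]); return E[:3,3],E[:3,:3]@np.array([p[0],-p[1],-1.])
def onz(d,u,v,z):
    o,r=ray(d,u,v); return o+r*(z-o[2])/r[2]
def dep(d,u,v):
    o,r=ray(d,u,v); return o+r*d["depth"][int(v),int(u)]
def proj(d,P):
    E=np.linalg.inv(np.array(d["extrinsics"])); q=np.atleast_2d(P)@E[:3,:3].T+E[:3,3]; q=q*[1,-1,-1]
    return cv2.projectPoints(q,np.zeros(3),np.zeros(3),np.array(d["camera_matrix"]),np.array(d["dist"]))[0][:,0]
E
python3 - <<'E'
from h import *
import pickle
for n in("top","side"):
    d=cam(n); cv2.imwrite(f"pics/{n}0.png",d["frame"]); pickle.dump(d,open(n+".pkl","wb"))
    print(n,np.round(d["extrinsics"],3).tolist(),np.round(d["camera_matrix"],0).tolist(),d["dist"])
print(get_state(),ctrl.finger_overhang)
E
```

```text
pics
top [[-0.308, 0.831, -0.463, -0.152], [-0.951, -0.275, 0.139, 0.22], [-0.011, 0.483, 0.875, 1.406], [0.0, 0.0, 0.0, 1.0]] [[487.0, 0.0, 329.0], [0.0, 487.0, 242.0], [0.0, 0.0, 1.0]] [-0.08557248  0.          0.          0.          0.        ]
side [[0.22, 0.701, -0.678, -0.492], [-0.975, 0.162, -0.149, -0.199], [0.005, 0.694, 0.72, 1.216], [0.0, 0.0, 0.0, 1.0]] [[614.0, 0.0, 330.0], [0.0, 614.0, 242.0], [0.0, 0.0, 1.0]] [-0.11579364  0.          0.          0.          0.        ]
{'time': 0.1, 'qpos': array([-1.39497003e+00,  2.87100892e-01,  1.57803446e+00,  1.40953720e-05,
        1.27860297e+00, -1.50010472e-01]), 'dq': array([-0.00012197, -0.00109764, -0.00481493, -0.00165575, -0.00027694,
       -0.00040106]), 'joint_efforts': array([ 4.26006218e-04, -4.07297623e+01, -2.93699491e+01, -1.43766474e-04,
        3.40375336e-03, -1.25606294e-05]), 'eef_pos': array([ 0.21599693, -0.6389356 ,  0.25506747]), 'tcp_rot': array([ 9.86757891e-01,  1.62196528e-01, -7.10142823e-06, -1.07283082e-03]), 'contact_force': array([-0.46947321, -0.52855804,  0.1502719 ]), 'wrist_torque': array([-0.0379859 ,  0.04250716, -0.00618715]), 'finger_force': 0.0, 'opening': 0.9999385726932042} 0.025
```

View pics/top0.png

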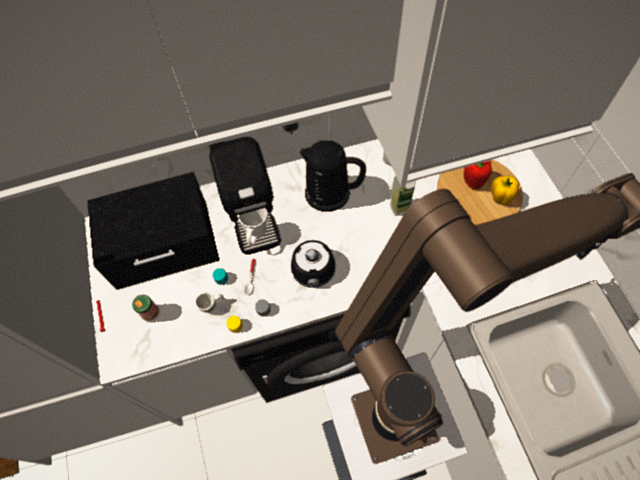

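View pics/side0.png

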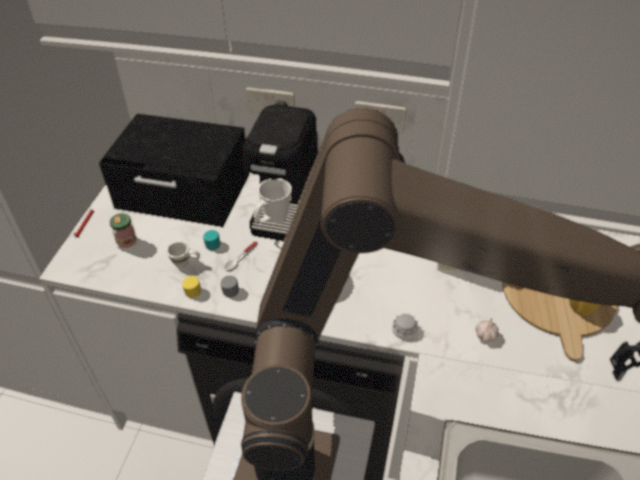

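Top view: the blender base is at about (313,262). Three cap-like things stand near it: turquoise (220,276), yellow (234,324) and plain grey (263,308), which is (230,286) in the side view. The grey domed item at side (405,326) is the timer, which is wider with a white foot. Grey (263,308) fits the description; I'll confirm it in a crop and measure.

```bash
python3 - <<'E'
from h import *
import pickle
t=pickle.load(open("top.pkl","rb")); s=pickle.load(open("side.pkl","rb"))
a=cv2.resize(t["frame"][220:345,195:345],None,fx=4,fy=4,interpolation=cv2.INTER_CUBIC)[:500]
b=cv2.resize(s["frame"][255:315,170:260],None,fx=2,fy=2,interpolation=cv2.INTER_CUBIC)
a[380:500,420:600]=b
cv2.imwrite("pics/crop.png",a)
# cloud via depth
def cloud(d,u0,u1,v0,v1):
    U,V=np.meshgrid(np.arange(u0,u1),np.arange(v0,v1))
    P=np.array([dep(d,u,v) for u,v in zip(U.ravel(),V.ravel())]); return P,d["frame"][V.ravel(),U.ravel()]
for n,d,w in(("top",t,(250,278,295,320)),("side",s,(215,247,272,302))):
    P,c=cloud(d,*w); m=(P[:,2]>.034)&(P[:,2]<.05); print(n,"cap",m.sum(),P[m].mean(0),P[m].min(0),P[m].max(0),np.median(P[:,2]))
    q=P[(P[:,2]>.01)&(P[:,2]<.05)]
    print((q.min(0)+q.max(0))/2)
P,c=cloud(t,285,340,235,290)
for lo,hi in((.072,.086),(.1,.12)):
    m=(P[:,2]>lo)&(P[:,2]<hi); q=P[m]; print("base",lo,m.sum(),q.mean(0),(q.min(0)+q.max(0))/2,np.ptp(q,0))
for nm,u,v,z in(("teal",220,276,.03),("yel",234,324,.03),("cup",206,301,.05),("spoon",250,286,0)): print(nm,onz(t,u,v,z))
print("timer",onz(s,405,326,.03),"garlic",onz(s,487,330,.03))
E
```

```text
top cap 158 [0.42453424 0.26222052 0.04075951] [0.4028502  0.24157729 0.034003  ] [0.44701953 0.28366572 0.04732557] 0.002813388537083461
[0.42487551 0.262055   0.02890456]
side cap 204 [0.42111988 0.26211746 0.0404225 ] [0.3981529  0.24009079 0.03423831] [0.44525083 0.28473922 0.04812705] 0.003326642444046124
[0.42170186 0.26230007 0.02915775]
base 0.072 928 [0.5083813  0.07633392 0.08082981] [0.51338835 0.07582829 0.07901156] [0.13112692 0.12811276 0.01395019]
base 0.1 65 [0.51280198 0.07525387 0.10783653] [0.51460681 0.07542938 0.10933601] [0.032698   0.03567382 0.01848182]
teal [0.56593173 0.36349542 0.03      ]
yel [0.39808558 0.35621908 0.03      ]
cup [0.48718159 0.41916059 0.05      ]
spoon [ 5.17668118e-01  2.82848727e-01 -2.22044605e-16]
timer [ 0.39376606 -0.18791863  0.03      ] garlic [ 0.42464942 -0.38129541  0.03      ]
```

View pics/crop.png

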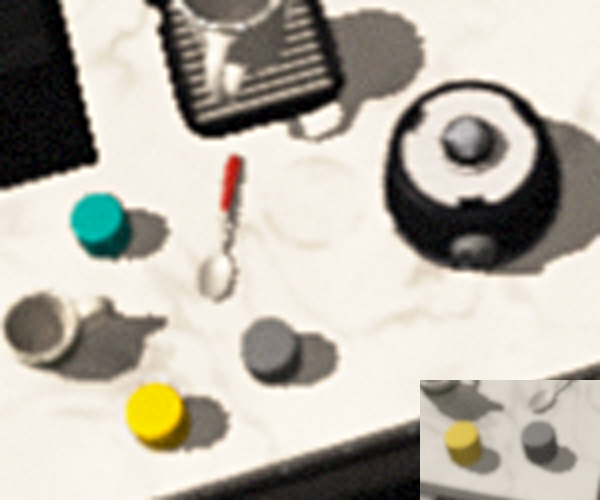

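Confirmed: the plain grey cap is at crop (270,350), so the cap is near (0.423, 0.262) with its top 44 mm across at 0.040. The stud is near (0.513, 0.0755). Next I'll check the cupboard corner and the stud more closely.

```bash
python3 - <<'E'
from h import *
import pickle
t=pickle.load(open("top.pkl","rb")); s=pickle.load(open("side.pkl","rb"))
for u,v in((418,178),(424,170),(412,182),(450,165),(500,152),(560,135),(590,127),(408,190),(405,150)): print("top",u,v,np.round(onz(t,u,v,.29),3),np.round(dep(t,u,v),3))
for u,v in((455,250),(440,262),(520,240),(600,235),(455,60),(550,180)): print("side",u,v,np.round(dep(s,u,v),3))
print(proj(t,[[.513,.0755,.11]]))
g=cv2.cvtColor(t["frame"],cv2.COLOR_BGR2HSV)
print(g[246:268,300:326,2])
E
```

```text
top 418 178 [ 0.555 -0.26   0.29 ] [ 0.549 -0.255  0.3  ]
top 424 170 [ 0.576 -0.287  0.29 ] [ 0.567 -0.281  0.303]
top 412 182 [ 0.547 -0.238  0.29 ] [ 0.612 -0.28   0.187]
top 450 165 [ 0.569 -0.366  0.29 ] [ 0.56  -0.359  0.303]
top 500 152 [ 0.567 -0.528  0.29 ] [ 0.557 -0.517  0.306]
top 560 135 [ 0.57  -0.739  0.29 ] [ 0.559 -0.724  0.308]
top 590 127 [ 0.57 -0.85  0.29] [ 0.558 -0.831  0.309]
top 408 190 [ 0.526 -0.217  0.29 ] [ 0.612 -0.273  0.147]
top 405 150 [ 0.66  -0.263  0.29 ] [ 0.557 -0.202  0.433]
side 455 250 [ 0.091 -0.242  0.622]
side 440 262 [ 0.09  -0.225  0.595]
side 520 240 [ 0.117 -0.325  0.634]
side 600 235 [ 0.208 -0.456  0.583]
side 455 60 [ 0.546 -0.203  0.65 ]
side 550 180 [ 0.548 -0.436  0.406]
[[311.70281046 252.89316706]]
[[101 206 247 246 243 240 241 240 240 243 241 240 242 240 241 239 240 239
  237 240 242 243 196  90  26   1]
 [108 198 242 243 239 238 238 240 242 242 240 238 238 240 243 241 240 240
  241 238 243 244 225 141  57  20]
 [ 85 162 225 238 240 240 241 243 241 236 223 215 211 230 239 243 242 244
  242 243 241 242 242 214 133  44]
 [104 193
[... 1362 characters left out ...]
28 136 132
  157 203 240 243 242 239 240 243]
 [242 239 241 241 240 239 233 221 211 207 217 220 208 175 140 138 168 201
  235 242 242 242 240 241 244 244]
 [240 238 238 238 239 240 240 235 230 225 214 202 198 196 185 201 232 241
  243 243 242 241 242 244 246 241]
 [242 239 238 238 238 238 240 239 238 239 236 236 237 242 238 242 245 244
  242 242 242 243 243 246 247 217]
 [244 241 241 241 240 240 238 240 242 241 240 243 241 240 244 243 244 242
  241 239 241 244 247 246 224 145]
 [233 245 244 241 241 239 239 239 240 239 240 240 240 240 240 240 241 241
  241 242 242 245 245 222 149  68]
 [172 229 242 242 240 240 239 238 239 242 242 241 244 245 244 241 239 243
  240 242 247 244 223 145  66  27]]
```

Call:
jog_arm:
  increments:
    - {"dx": -0.16,"dy": 0.3}
    - {"dx": -0.32,"dy": 0.65}
    - {"dx": -0.47,"dy": 1.0}
    - {"dx": -0.47,"dy": 1.0}

```text
$.increments[0]: bad value
```

Call:
jog_arm:
  increments:
    - {"dx": 0.33,"dy": 0.25}
    - {"dx": 0.67,"dy": 0.5}
    - {"dx": 1.0,"dy": 0.75}
    - {"dx": 1.0,"dy": 0.75}

```text
$.increments[0]: bad value
```

Call:
jog_arm:
  increments:
    - {"dx": 0.3,"dy": 0.33,"az": 0.09}
    - {"dx": 0.65,"dy": 0.67,"az": 0.18}
    - {"dx": 0.95,"dy": 1.0,"az": 0.27}
    - {"dx": 0.95,"dy": 1.0,"az": 0.27}

```text
$.increments[0]: bad value
```

Call:
jog_arm:
  increments:
    - {"dx": 0.1,"dy": 0.33,"az": 0.09}
    - {"dx": 0.2,"dy": 0.67,"az": 0.19}
    - {"dx": 0.3,"dy": 1.0,"az": 0.19}
    - {"dx": 0.3,"dy": 1.0,"az": 0.19}

```text
$.increments[0]: bad value
```

All four calls were refused, most likely because each row needs all its keys. I'll send one full row set first.

Call:
jog_arm:
  increments:
    - {"dx": -0.16,"dy": 0.3,"dz": 0,"ax": 0,"ay": 0,"az": 0,"gripper": 1}
    - {"dx": -0.32,"dy": 0.65,"dz": 0,"ax": 0,"ay": 0,"az": 0,"gripper": 1}
    - {"dx": -0.47,"dy": 1,"dz": 0,"ax": 0,"ay": 0,"az": 0,"gripper": 1}
    - {"dx": -0.47,"dy": 1,"dz": 0,"ax": 0,"ay": 0,"az": 0,"gripper": 1}

```text
time: 0.5
eef_pos: [0.1584, -0.5133, 0.2528]
tcp_rot: [0.987, 0.162, 0.0, -0.004]
contact_force: [-0.2, 0.6, 0.0]
opening: 1.001
finger_force: 0.0
```

Call:
jog_arm:
  increments:
    - {"dx": 0.33,"dy": 0.25,"dz": 0,"ax": 0,"ay": 0,"az": 0,"gripper": 1}
    - {"dx": 0.67,"dy": 0.55,"dz": 0,"ax": 0,"ay": 0,"az": 0,"gripper": 1}
    - {"dx": 1,"dy": 0.8,"dz": 0,"ax": 0,"ay": 0,"az": 0,"gripper": 1}
    - {"dx": 1,"dy": 0.8,"dz": 0,"ax": 0,"ay": 0,"az": 0,"gripper": 1}

```text
time: 0.9
eef_pos: [0.283, -0.4207, 0.2563]
tcp_rot: [0.986, 0.165, 0.001, -0.0]
contact_force: [-1.7, 0.2, 0.6]
opening: 1.0
finger_force: 0.0
```

Call:
jog_arm:
  increments:
    - {"dx": 0.3,"dy": 0.33,"dz": 0,"ax": 0,"ay": 0,"az": 0.09,"gripper": 1}
    - {"dx": 0.6,"dy": 0.67,"dz": 0,"ax": 0,"ay": 0,"az": 0.18,"gripper": 1}
    - {"dx": 0.9,"dy": 1,"dz": 0,"ax": 0,"ay": 0,"az": 0.26,"gripper": 1}
    - {"dx": 0.9,"dy": 1,"dz": 0,"ax": 0,"ay": 0,"az": 0.26,"gripper": 1}

```text
time: 1.3
eef_pos: [0.3897, -0.3011, 0.2563]
tcp_rot: [0.932, 0.362, 0.0, -0.0]
contact_force: [-0.8, -0.1, -0.2]
opening: 1.001
finger_force: 0.0
```

Call:
jog_arm:
  increments:
    - {"dx": 0.2,"dy": 0.33,"dz": 0,"ax": 0,"ay": 0,"az": 0.09,"gripper": 1}
    - {"dx": 0.4,"dy": 0.67,"dz": 0,"ax": 0,"ay": 0,"az": 0.18,"gripper": 1}
    - {"dx": 0.5,"dy": 1,"dz": 0,"ax": 0,"ay": 0,"az": 0.2,"gripper": 1}
    - {"dx": 0.5,"dy": 1,"dz": 0,"ax": 0,"ay": 0,"az": 0.2,"gripper": 1}

```text
time: 1.7
eef_pos: [0.4486, -0.1809, 0.2562]
tcp_rot: [0.865, 0.502, 0.0, -0.0]
contact_force: [-0.2, -0.8, 0.5]
opening: 1.002
finger_force: 0.0
```

Call:
jog_arm:
  increments:
    - {"dx": 0.07,"dy": 0.33,"dz": 0,"ax": 0,"ay": 0,"az": 0,"gripper": 1}
    - {"dx": 0.14,"dy": 0.67,"dz": 0,"ax": 0,"ay": 0,"az": 0,"gripper": 1}
    - {"dx": 0.2,"dy": 1,"dz": 0,"ax": 0,"ay": 0,"az": 0,"gripper": 1}
    - {"dx": 0.2,"dy": 1,"dz": 0,"ax": 0,"ay": 0,"az": 0,"gripper": 1}

```text
time: 2.1
eef_pos: [0.4722, -0.0616, 0.2563]
tcp_rot: [0.865, 0.502, 0.0, -0.0]
contact_force: [0.6, -0.3, -0.0]
opening: 1.0
finger_force: 0.0
```

Call:
jog_arm:
  increments:
    - {"dx": 0,"dy": 0.33,"dz": 0,"ax": 0,"ay": 0,"az": 0,"gripper": 1}
    - {"dx": 0,"dy": 0.67,"dz": 0,"ax": 0,"ay": 0,"az": 0,"gripper": 1}
    - {"dx": 0,"dy": 1,"dz": 0,"ax": 0,"ay": 0,"az": 0,"gripper": 1}
    - {"dx": 0,"dy": 1,"dz": 0,"ax": 0,"ay": 0,"az": 0,"gripper": 1}

```text
time: 2.5
eef_pos: [0.4719, 0.058, 0.2563]
tcp_rot: [0.865, 0.502, 0.0, -0.0]
contact_force: [0.4, -0.8, 0.3]
opening: 0.998
finger_force: 0.0
```

Call:
jog_arm:
  increments:
    - {"dx": -0.05,"dy": 0.33,"dz": 0,"ax": 0,"ay": 0,"az": 0,"gripper": 1}
    - {"dx": -0.1,"dy": 0.67,"dz": 0,"ax": 0,"ay": 0,"az": 0,"gripper": 1}
    - {"dx": -0.15,"dy": 1,"dz": 0,"ax": 0,"ay": 0,"az": 0,"gripper": 1}
    - {"dx": -0.15,"dy": 1,"dz": 0,"ax": 0,"ay": 0,"az": 0,"gripper": 1}

```text
time: 2.9
eef_pos: [0.4539, 0.1779, 0.2563]
tcp_rot: [0.865, 0.501, 0.0, -0.0]
contact_force: [0.4, -0.5, 0.2]
opening: 1.002
finger_force: 0.0
```

Call:
jog_arm:
  increments:
    - {"dx": -0.1,"dy": 0.25,"dz": -0.25,"ax": 0,"ay": 0,"az": 0,"gripper": 1}
    - {"dx": -0.2,"dy": 0.5,"dz": -0.5,"ax": 0,"ay": 0,"az": 0,"gripper": 1}
    - {"dx": -0.26,"dy": 0.7,"dz": -0.75,"ax": 0,"ay": 0,"az": 0,"gripper": 1}
    - {"dx": -0.26,"dy": 0.7,"dz": -0.9,"ax": 0,"ay": 0,"az": 0,"gripper": 1}
    - {"dx": -0.26,"dy": 0.7,"dz": -0.9,"ax": 0,"ay": 0,"az": 0,"gripper": 1}

```text
time: 3.4
eef_pos: [0.4215, 0.2584, 0.145]
tcp_rot: [0.866, 0.5, -0.004, -0.0]
contact_force: [0.5, -0.2, -0.7]
opening: 1.001
finger_force: 0.0
```

```bash
python3 - <<'E'
from h import *
import pickle
print(get_state()["eef_pos"],get_state()["qpos"])
s=cam("side"); t=cam("top")
pickle.dump((s,t),open("b.pkl","wb"))
c=[.423,.262,.04]
ims=[]
for d,f in((t,3),(s,3)):
    u,v=proj(d,[c])[0].astype(int); print(u,v)
    ims.append(cv2.resize(d["frame"][v-65:v+65,u-65:u+65],None,fx=f,fy=f,interpolation=cv2.INTER_CUBIC))
cv2.imwrite("pics/b.png",np.hstack(ims))
# stud in both views, projected to z=.11 by side mask
for n,d in(("t",t),("s",s)):
    u,v=proj(d,[[.513,.0755,.11]])[0]; print(n,u,v)
E
```

```text
[0.4214568  0.25839145 0.14495355] [ 3.44951206e-01  1.44880627e-02  2.10046389e+00 -1.27561963e-03
  1.03359335e+00  8.69258994e-01]
262 306
228 281
t 311.70281046263165 252.89316706151166
s 309.0553192802091 249.27285420946853
```

View pics/b.png

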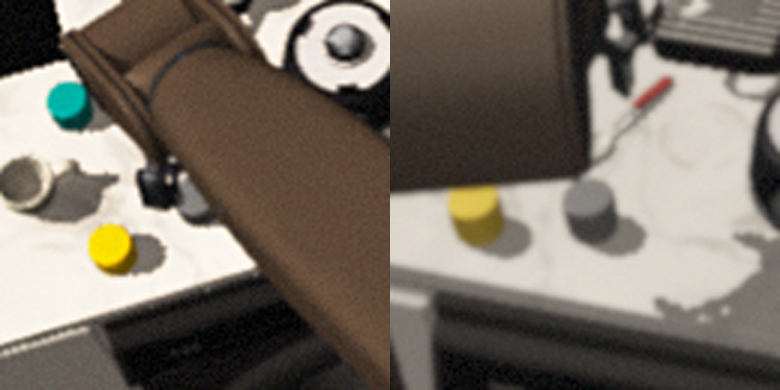

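Call:
jog_arm:
  increments:
    - {"dx": 0.01,"dy": 0.03,"dz": -0.25,"ax": 0,"ay": 0,"az": 0,"gripper": 1}
    - {"dx": 0.01,"dy": 0.03,"dz": -0.5,"ax": 0,"ay": 0,"az": 0,"gripper": 1}
    - {"dx": 0.01,"dy": 0.03,"dz": -0.7,"ax": 0,"ay": 0,"az": 0,"gripper": 1}
    - {"dx": 0.01,"dy": 0.03,"dz": -0.8,"ax": 0,"ay": 0,"az": 0,"gripper": 1}
    - {"dx": 0.01,"dy": 0.03,"dz": -0.9,"ax": 0,"ay": 0,"az": 0,"gripper": 1}
    - {"dx": 0.01,"dy": 0.03,"dz": -0.9,"ax": 0,"ay": 0,"az": 0,"gripper": 1}
    - {"dx": 0.01,"dy": 0.03,"dz": -0.9,"ax": 0,"ay": 0,"az": 0,"gripper": 1}

```text
time: 4.2
eef_pos: [0.4247, 0.2642, 0.0413]
tcp_rot: [0.866, 0.5, 0.001, 0.0]
contact_force: [0.2, 0.4, 0.5]
opening: 0.999
finger_force: 0.0
```

Call:
jog_arm:
  increments:
    - {"dx": 0,"dy": 0,"dz": 0,"ax": 0,"ay": 0,"az": 0,"gripper": 0.3}
    - {"dx": 0,"dy": 0,"dz": 0,"ax": 0,"ay": 0,"az": 0,"gripper": 0.1}
    - {"dx": 0,"dy": 0,"dz": 0,"ax": 0,"ay": 0,"az": 0,"gripper": -0.1}
    - {"dx": 0,"dy": 0,"dz": 0,"ax": 0,"ay": 0,"az": 0,"gripper": -1}
    - {"dx": 0,"dy": 0,"dz": 0,"ax": 0,"ay": 0,"az": 0,"gripper": -1}
    - {"dx": 0,"dy": 0,"dz": 0,"ax": 0,"ay": 0,"az": 0,"gripper": -1}
    - {"dx": 0,"dy": 0,"dz": 0,"ax": 0,"ay": 0,"az": 0,"gripper": -1}
    - {"dx": 0,"dy": 0,"dz": 0,"ax": 0,"ay": 0,"az": 0,"gripper": -1}
  force: 70

```text
time: 5.0
eef_pos: [0.4247, 0.2646, 0.0415]
tcp_rot: [0.866, 0.501, 0.001, 0.0]
contact_force: [-0.4, 0.8, 5.6]
opening: 0.488
finger_force: 71.2
```

Call:
jog_arm:
  increments:
    - {"dx": 0,"dy": 0,"dz": 0.1,"ax": 0,"ay": 0,"az": 0,"gripper": -1}
    - {"dx": 0,"dy": 0,"dz": 0.3,"ax": 0,"ay": 0,"az": 0,"gripper": -1}
    - {"dx": 0,"dy": 0,"dz": 0.6,"ax": 0,"ay": 0,"az": 0,"gripper": -1}
    - {"dx": 0,"dy": 0,"dz": 0.9,"ax": 0,"ay": 0,"az": 0,"gripper": -1}
    - {"dx": 0,"dy": 0,"dz": 1,"ax": 0,"ay": 0,"az": 0,"gripper": -1}

```text
time: 5.5
eef_pos: [0.4254, 0.2649, 0.1646]
tcp_rot: [0.866, 0.501, 0.003, 0.001]
contact_force: [1.0, -0.3, -0.7]
opening: 0.485
finger_force: 70.8
```

Call:
jog_arm:
  increments:
    - {"dx": 0.1,"dy": -0.3,"dz": 0.1,"ax": 0,"ay": 0,"az": 0,"gripper": -1}
    - {"dx": 0.2,"dy": -0.6,"dz": 0.2,"ax": 0,"ay": 0,"az": 0,"gripper": -1}
    - {"dx": 0.3,"dy": -0.8,"dz": 0.3,"ax": 0,"ay": 0,"az": 0,"gripper": -1}
    - {"dx": 0.4,"dy": -0.9,"dz": 0.3,"ax": 0,"ay": 0,"az": 0,"gripper": -1}
    - {"dx": 0.4,"dy": -0.9,"dz": 0.3,"ax": 0,"ay": 0,"az": 0,"gripper": -1}

```text
time: 6.0
eef_pos: [0.4726, 0.1549, 0.1958]
tcp_rot: [0.866, 0.499, -0.0, -0.0]
contact_force: [-0.2, -0.4, -0.6]
opening: 0.487
finger_force: 70.9
```

```bash
python3 - <<'E'
from h import *
import pickle
st=get_state(); p=st["eef_pos"]; print(p,st["tcp_rot"],st["opening"],st["finger_force"],st["contact_force"])
s=cam("side"); t=cam("top")
pickle.dump((s,t,p),open("c.pkl","wb"))
ims=[]
for d,f in((t,3),(s,3)):
    u,v=proj(d,[p-[0,0,.02]])[0].astype(int); print(u,v)
    ims.append(cv2.resize(d["frame"][v-65:v+65,u-65:u+65],None,fx=f,fy=f,interpolation=cv2.INTER_CUBIC))
cv2.imwrite("pics/c.png",np.hstack(ims))
E
```

```text
[0.47258939 0.15494795 0.19582793] [ 8.66426346e-01  4.99304901e-01 -3.90384597e-05 -3.38430100e-05] 0.4870650775849207 70.8650804311037 [-0.24757576 -0.42846421 -0.57191149]
288 261
271 236
```

View pics/c.png

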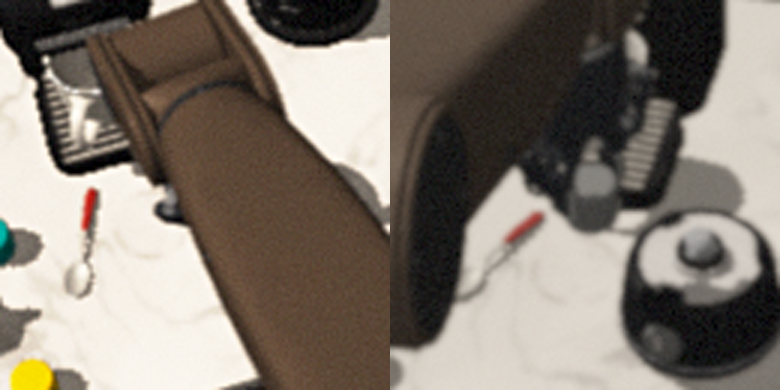

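The cap is held upright, seen in the side view at crop (595,195), and the stud is visible at crop (700,243). Next I'll measure both in the same side view.

```bash
cat > m.py <<'E'
from h import *
def cloud(d,c,w):
    u0,v0=np.round(proj(d,[c])[0]).astype(int)
    return np.array([dep(d,u,v) for v in range(v0-w,v0+w) for u in range(u0-w,u0+w)])
def layer(P,lo,hi,c,r):
    return P[(P[:,2]>lo)&(P[:,2]<hi)&(np.hypot(*(P[:,:2]-c[:2]).T)<r)]
def edgefit(d,c,w,zlo,zhi,R):  # mid of extents
    q=layer(cloud(d,c,w),zlo,zhi,c,R); return len(q),np.round(q.mean(0),4),np.round((q.min(0)+q.max(0))/2,4),np.round(np.ptp(q,0),4)
E
python3 - <<'E'
from m import *
import pickle
s,t,p=pickle.load(open("c.pkl","rb")); t0=pickle.load(open("top.pkl","rb"))
c=np.array([.513,.0755,.11])
for n,d in(("side",s),("top0",t0)):
    print(n,"stud top",edgefit(d,c,16,.104,.118,.025)); print(n,"stud all",edgefit(d,c,16,.09,.118,.025))
    print(n,"deck",edgefit(d,c,40,.074,.087,.08))
k=p-[0,0,.0015]
print(p,"cap top",edgefit(s,k,25,p[2]-.008,p[2]+.006,.026)); print("cap all",edgefit(s,k,25,p[2]-.045,p[2]+.006,.028))
# near edges along camera ray: circle model extents in image columns
g=s["frame"]; 
for nm,c,w in(("stud",[.513,.0755,.103],14),("cap",k-[0,0,.018],22)):
    u,v=np.round(proj(s,[c])[0]).astype(int); print(nm,u,v,g[v-2:v+3,u-w:u+w].mean((0,2)).astype(int))
E
```

```text
side stud top (65, array([0.5098, 0.0732, 0.1101]), array([0.5116, 0.0724, 0.111 ]), array([0.027 , 0.0268, 0.0116]))
side stud all (185, array([0.5065, 0.0733, 0.1013]), array([0.5105, 0.0764, 0.1034]), array([0.0402, 0.0455, 0.0268]))
side deck (1164, array([0.5036, 0.0724, 0.0813]), array([0.5122, 0.0748, 0.0805]), array([0.1329, 0.1253, 0.0129]))
top0 stud top (51, array([0.5129, 0.0755, 0.1092]), array([0.5128, 0.0782, 0.11  ]), array([0.0291, 0.0302, 0.0118]))
top0 stud all (142, array([0.5116, 0.0756, 0.1007]), array([0.5136, 0.0751, 0.103 ]), array([0.0415, 0.0455, 0.0259]))
top0 deck (938, array([0.5095, 0.0761, 0.0814]), array([0.5143, 0.0758, 0.0805]), array([0.1293, 0.1281, 0.013 ]))
[0.47258939 0.15494795 0.19582793] cap top (192, array([0.4712, 0.148 , 0.195 ]), array([0.4726, 0.1481, 0.1947]), array([0.0514, 0.036 , 0.0135]))
cap all (362, array([0.4647, 0.1467, 0.1849]), array([0.472 , 0.1517, 0.178 ]), array([0.0525, 0.0442, 0.0469]))
stud 309 251 [200 201 201 201 200 193 173 139 117 133 154 162 160 159 153 146 135 119
 104  95 100 129 164 187 198 202 203 204]
cap 272 237 [208 204 196 187 177 170 166 158 136 100  62  35  27  31  42  58  75  75
  74  80  86  87  85  84  81  82  82  80  74  66  61  55  50  35  24  22
  21  20  16  20  15  19  22  25]
```

Call:
jog_arm:
  increments:
    - {"dx": 0.1,"dy": -0.2,"dz": 0,"ax": 0,"ay": 0,"az": 0,"gripper": -1}
    - {"dx": 0.2,"dy": -0.4,"dz": 0,"ax": 0,"ay": 0,"az": 0,"gripper": -1}
    - {"dx": 0.34,"dy": -0.65,"dz": 0,"ax": 0,"ay": 0,"az": 0,"gripper": -1}
    - {"dx": 0.34,"dy": -0.65,"dz": -0.1,"ax": 0,"ay": 0,"az": 0,"gripper": -1}
    - {"dx": 0.34,"dy": -0.65,"dz": -0.2,"ax": 0,"ay": 0,"az": 0,"gripper": -1}
    - {"dx": 0.34,"dy": -0.65,"dz": -0.2,"ax": 0,"ay": 0,"az": 0,"gripper": -1}

```text
time: 6.7
eef_pos: [0.5098, 0.0794, 0.1687]
tcp_rot: [0.865, 0.501, -0.003, -0.002]
contact_force: [-0.5, 0.5, -0.3]
opening: 0.484
finger_force: 70.9
```

```bash
python3 - <<'E'
from m import *
import pickle
st=get_state(); p=st["eef_pos"]; print(p,st["tcp_rot"],st["contact_force"])
s=cam("side"); t=cam("top"); pickle.dump((s,t,p),open("d.pkl","wb"))
k=p-[0,0,.0015]
print("cap top",edgefit(s,k,25,p[2]-.008,p[2]+.006,.03))
u,v=proj(s,[[.512,.0745,.14]])[0].astype(int); print(u,v)
a=s["frame"][v-40:v+60,u-65:u+65]
u2,v2=proj(t,[[.512,.0745,.14]])[0].astype(int); b=t["frame"][v2-40:v2+60,u2-65:u2+65]
cv2.imwrite("pics/d.png",np.hstack([cv2.resize(a,(520,400),interpolation=2),cv2.resize(b,(260,200))if 0 else cv2.resize(b[:, :65],(260,400),interpolation=2)]))
for z in(-.03,-.02): 
    u,v=np.round(proj(s,[p+[0,0,z]])[0]).astype(int); print("row",v,u,s["frame"][v-1:v+2,u-22:u+22].mean((0,2)).astype(int))
E
```

```text
[0.50980323 0.07940532 0.16872006] [ 0.86539139  0.5010837  -0.00291168 -0.00209561] [-0.45916113  0.45220091 -0.26166599]
cap top (192, array([0.5073, 0.0714, 0.1676]), array([0.5077, 0.0713, 0.1677]), array([0.0514, 0.0311, 0.0138]))
309 241
row 242 307 [182 181 181 180 177 169 149 124 111  99  74  46  33  29  33  44  62  75
  74  65  62  66  66  66  64  62  63  59  60  61  64  81  96 100 103 117
 144 172 193 202 206 208 209 209]
row 239 307 [ 34  36  29  31  32  32  40  40  47  53  43  32  27  27  30  43  63  75
  77  78  84  90  93  90  83  80  82  81  76  66  66  82 101 112 115 116
 126 146 173 195 208 212 212 213]
```

View pics/d.png

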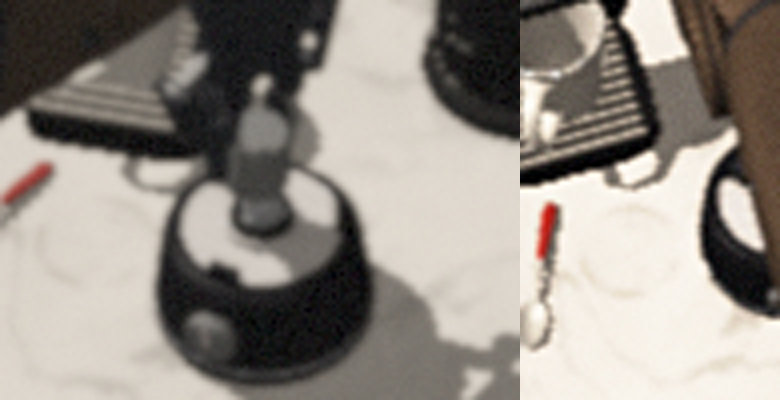

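Call:
jog_arm:
  increments:
    - {"dx": 0,"dy": 0.01,"dz": 0,"ax": 0,"ay": 0,"az": 0,"gripper": -1}
    - {"dx": 0,"dy": 0.01,"dz": 0,"ax": 0,"ay": 0,"az": 0,"gripper": -1}
    - {"dx": 0,"dy": 0.01,"dz": 0,"ax": 0,"ay": 0,"az": 0,"gripper": -1}
    - {"dx": 0,"dy": 0.01,"dz": 0,"ax": 0,"ay": 0,"az": 0,"gripper": -1}

```text
time: 7.2
eef_pos: [0.5126, 0.0794, 0.1727]
tcp_rot: [0.866, 0.501, 0.0, 0.0]
contact_force: [0.1, -0.7, -0.2]
opening: 0.487
finger_force: 70.9
```

```bash
python3 - <<'E'
from m import *
st=get_state(); p=st["eef_pos"]; print(p)
fr=np.mean([cam("side")["frame"].astype(float) for _ in range(6)],0); s=cam("side")
for z in(-.035,-.025,-.045,-.05):
    c=p+[0,0,z]+np.array([-.0016,-.0028,0]); u,v=proj(s,[c])[0]; v=int(round(v)); print(v,round(u,1),fr[v,290:330].mean(-1).astype(int))
u,v=np.round(proj(s,[p])[0]).astype(int)
cv2.imwrite("pics/e.png",cv2.resize(fr[v-15:v+45,u-35:u+35].astype(np.uint8),None,fx=10,fy=10,interpolation=cv2.INTER_CUBIC)); print(u,v)
E
```

```text
[0.51262717 0.07944695 0.17274831]
242 308.2 [181 161 132 115 111 101  80  55  33  31  41  59  74  72  65  61  64  65
  65  64  62  62  61  61  59  62  68  78  84  92 120 154 182 199 206 208
 209 210 209 210]
239 308.1 [ 22  26  33  46  54  50  40  32  27  29  39  60  73  73  64  65  66  68
  67  65  63  64  62  61  59  63  72  93 109 116 118 124 145 175 198 208
 212 212 212 212]
245 308.3 [145 121  99  83  70  57  54  48  54  70  84  82  73  69  64  63  63  63
  63  63  62  62  61  65  86 127 169 192 196 191 179 161 135 109 103 125
 156 182 200 209]
246 308.3 [114  98  81  68  76  94 102 101 100 112 123 112  88  73  65  64  64  62
  63  63  64  62  64  79 117 159 188 201 204 202 199 190 174 149 117  97
 111 149 180 199]
307 231
```

View pics/e.png

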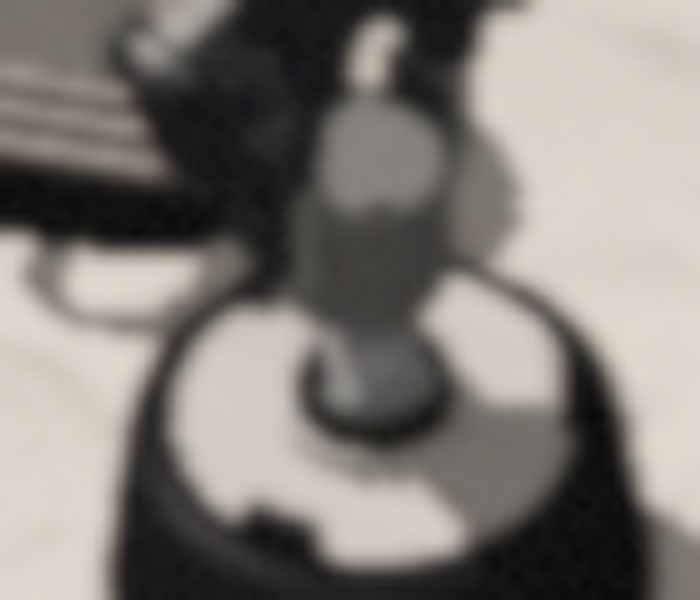

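Pixels here: the cap body spans crop columns 293-452 and the seal ring 300-450, so they line up sideways within about 1 mm. Next I'll check fore-aft using the front edges of the cap top (row 210) and the seal (row 443).

```bash
python3 - <<'E'
from m import *
s=cam("side"); p=get_state()["eef_pos"]; print(p)
a=np.linspace(0,2*np.pi,181); C=np.c_[np.cos(a),np.sin(a),0*a]
for nm,c,R in(("captop",p+[-.0016,-.0028,-.0015],.022),("seal",np.array([.5125,.075,.096]),.0205),("deck",np.array([.5125,.075,.08]),.058),("foot",np.array([.5125,.075,.0]),.072)):
    q=proj(s,c+R*C); print(nm,q.min(0),q.max(0)); print("  crop",(q.min(0)-[272,216])*10,(q.max(0)-[272,216])*10)
E
```

```text
[0.51246465 0.07925892 0.17229928]
captop [298.78616026 226.03639591] [317.12892611 239.04780627]
  crop [267.86160256 100.36395908] [451.28926111 230.47806273]
seal [301.07043745 247.32074915] [317.55027604 259.3979866 ]
  crop [290.70437451 313.20749147] [455.50276038 433.97986599]
deck [286.28547516 241.01058004] [332.5679614  275.16536242]
  crop [142.8547516  250.10580043] [605.67961404 591.65362416]
foot [282.33067635 257.98305132] [337.69999924 300.12060422]
  crop [103.30676346 419.83051318] [656.99999242 841.20604217]
```

Call:
jog_arm:
  increments:
    - {"dx": 0,"dy": -0.015,"dz": -0.05,"ax": 0,"ay": 0,"az": 0,"gripper": -1}
    - {"dx": 0,"dy": -0.015,"dz": -0.1,"ax": 0,"ay": 0,"az": 0,"gripper": -1}
    - {"dx": 0,"dy": -0.015,"dz": -0.14,"ax": 0,"ay": 0,"az": 0,"gripper": -1}
    - {"dx": 0,"dy": -0.015,"dz": -0.17,"ax": 0,"ay": 0,"az": 0,"gripper": -1}
    - {"dx": 0,"dy": -0.015,"dz": -0.19,"ax": 0,"ay": 0,"az": 0,"gripper": -1}
    - {"dx": 0,"dy": -0.015,"dz": -0.19,"ax": 0,"ay": 0,"az": 0,"gripper": -1}

```text
time: 8.2
eef_pos: [0.5122, 0.0776, 0.149]
tcp_rot: [0.866, 0.501, -0.0, -0.0]
contact_force: [-0.5, -0.3, -0.3]
opening: 0.482
finger_force: 70.9
```

Call:
jog_arm:
  increments:
    - {"dx": 0,"dy": 0,"dz": -0.01,"ax": 0,"ay": 0,"az": 0,"gripper": -1}
    - {"dx": 0,"dy": 0,"dz": -0.02,"ax": 0,"ay": 0,"az": 0,"gripper": -1}
    - {"dx": 0,"dy": 0,"dz": -0.02,"ax": 0,"ay": 0,"az": 0,"gripper": -1}

```text
time: 8.5
eef_pos: [0.5125, 0.0775, 0.1471]
tcp_rot: [0.866, 0.501, 0.0, 0.0]
contact_force: [-0.3, 0.3, -0.6]
opening: 0.485
finger_force: 70.9
```

Rim is about 4.4 mm below the stud top with no force, so it is on the stud. I'll go on slowly.

Call:
jog_arm:
  increments:
    - {"dx": 0,"dy": 0,"dz": -0.008,"ax": 0,"ay": 0,"az": 0,"gripper": -1}
    - {"dx": 0,"dy": 0,"dz": -0.016,"ax": 0,"ay": 0,"az": 0,"gripper": -1}
    - {"dx": 0,"dy": 0,"dz": -0.02,"ax": 0,"ay": 0,"az": 0,"gripper": -1}
    - {"dx": 0,"dy": 0,"dz": -0.02,"ax": 0,"ay": 0,"az": 0,"gripper": -1}

```text
time: 8.9
eef_pos: [0.5129, 0.0775, 0.145]
tcp_rot: [0.866, 0.501, 0.0, 0.0]
contact_force: [0.4, -0.1, -0.6]
opening: 0.486
finger_force: 71.0
```

Call:
jog_arm:
  increments:
    - {"dx": 0,"dy": 0,"dz": -0.008,"ax": 0,"ay": 0,"az": 0,"gripper": -1}
    - {"dx": 0,"dy": 0,"dz": -0.016,"ax": 0,"ay": 0,"az": 0,"gripper": -1}
    - {"dx": 0,"dy": 0,"dz": -0.02,"ax": 0,"ay": 0,"az": 0,"gripper": -1}
    - {"dx": 0,"dy": 0,"dz": -0.02,"ax": 0,"ay": 0,"az": 0,"gripper": -1}

```text
time: 9.3
eef_pos: [0.5135, 0.0773, 0.1435]
tcp_rot: [0.866, 0.501, 0.001, 0.001]
contact_force: [0.9, -1.1, 6.2]
opening: 0.486
finger_force: 71.5
```

Call:
jog_arm:
  increments:
    - {"dx": 0,"dy": 0,"dz": -0.01,"ax": 0,"ay": 0,"az": 0,"gripper": -1}
    - {"dx": 0,"dy": 0,"dz": -0.02,"ax": 0,"ay": 0,"az": 0,"gripper": -1}
    - {"dx": 0,"dy": 0,"dz": -0.03,"ax": 0,"ay": 0,"az": 0,"gripper": -1}
    - {"dx": 0,"dy": 0,"dz": -0.03,"ax": 0,"ay": 0,"az": 0,"gripper": -1}

```text
time: 9.7
eef_pos: [0.5145, 0.0774, 0.1419]
tcp_rot: [0.866, 0.501, 0.002, 0.001]
contact_force: [-0.4, -0.6, 13.5]
opening: 0.487
finger_force: 72.3
```

Call:
jog_arm:
  increments:
    - {"dx": 0,"dy": 0,"dz": -0.01,"ax": 0,"ay": 0,"az": 0,"gripper": -1}
    - {"dx": 0,"dy": 0,"dz": -0.02,"ax": 0,"ay": 0,"az": 0,"gripper": -1}
    - {"dx": 0,"dy": 0,"dz": -0.02,"ax": 0,"ay": 0,"az": 0,"gripper": -1}

```text
time: 10.0
eef_pos: [0.5128, 0.0774, 0.1366]
tcp_rot: [0.866, 0.501, 0.001, 0.0]
contact_force: [3.5, -1.8, -2.8]
opening: 0.486
finger_force: 73.6
```

Call:
jog_arm:
  increments:
    - {"dx": 0,"dy": 0,"dz": -0.01,"ax": 0,"ay": 0,"az": 0,"gripper": -1}
    - {"dx": 0,"dy": 0,"dz": -0.02,"ax": 0,"ay": 0,"az": 0,"gripper": -1}
    - {"dx": 0,"dy": 0,"dz": -0.02,"ax": 0,"ay": 0,"az": 0,"gripper": -1}
    - {"dx": 0,"dy": 0,"dz": -0.02,"ax": 0,"ay": 0,"az": 0,"gripper": -1}

```text
time: 10.4
eef_pos: [0.5129, 0.0775, 0.1346]
tcp_rot: [0.866, 0.501, 0.0, 0.0]
contact_force: [0.2, -1.1, 6.5]
opening: 0.485
finger_force: 74.5
```

Call:
jog_arm:
  increments:
    - {"dx": 0,"dy": 0,"dz": -0.01,"ax": 0,"ay": 0,"az": 0,"gripper": -1}
    - {"dx": 0,"dy": 0,"dz": -0.02,"ax": 0,"ay": 0,"az": 0,"gripper": -1}
    - {"dx": 0,"dy": 0,"dz": -0.02,"ax": 0,"ay": 0,"az": 0,"gripper": -1}
    - {"dx": 0,"dy": 0,"dz": -0.02,"ax": 0,"ay": 0,"az": 0,"gripper": -1}

```text
time: 10.8
eef_pos: [0.5129, 0.0775, 0.1331]
tcp_rot: [0.866, 0.501, -0.0, 0.0]
contact_force: [-1.9, -1.5, 10.2]
opening: 0.483
finger_force: 74.9
```

Call:
jog_arm:
  increments:
    - {"dx": 0,"dy": 0,"dz": -0.01,"ax": 0,"ay": 0,"az": 0,"gripper": -1}
    - {"dx": 0,"dy": 0,"dz": -0.02,"ax": 0,"ay": 0,"az": 0,"gripper": -1}
    - {"dx": 0,"dy": 0,"dz": -0.02,"ax": 0,"ay": 0,"az": 0,"gripper": -1}
    - {"dx": 0,"dy": 0,"dz": -0.02,"ax": 0,"ay": 0,"az": 0,"gripper": -1}
    - {"dx": 0,"dy": 0,"dz": -0.02,"ax": 0,"ay": 0,"az": 0,"gripper": -1}

```text
time: 11.3
eef_pos: [0.513, 0.0775, 0.1315]
tcp_rot: [0.866, 0.501, -0.0, 0.0]
contact_force: [-3.4, 0.3, 14.7]
opening: 0.481
finger_force: 75.4
```

```bash
python3 - <<'E'
from m import *
s=cam("side"); st=get_state(); p=st["eef_pos"]; print(p,st["contact_force"],st["wrist_torque"])
for _ in range(6): cam("side"); print(get_state()["contact_force"].round(1),get_state()["eef_pos"].round(4))
u,v=np.round(proj(s,[p])[0]).astype(int)
cv2.imwrite("pics/f.png",cv2.resize(s["frame"][v-25:v+45,u-35:u+35],None,fx=8,fy=8,interpolation=cv2.INTER_CUBIC))
E
```

```text
[0.51296416 0.07749206 0.13150343] [-3.40343778 -2.00995249 13.95880668] [-0.17800004  0.6500425   0.0198123 ]
[-3.2 -0.5 14.4] [0.513  0.0775 0.1315]
[-2.7 -0.7 14.2] [0.513  0.0775 0.1315]
[-2.4 -1.5 13.5] [0.513  0.0775 0.1315]
[-3.6 -0.4 13.5] [0.513  0.0775 0.1315]
[-4.  -1.  13.5] [0.513  0.0775 0.1315]
[-3.5 -0.7 14.3] [0.513  0.0775 0.1315]
```

View pics/f.png

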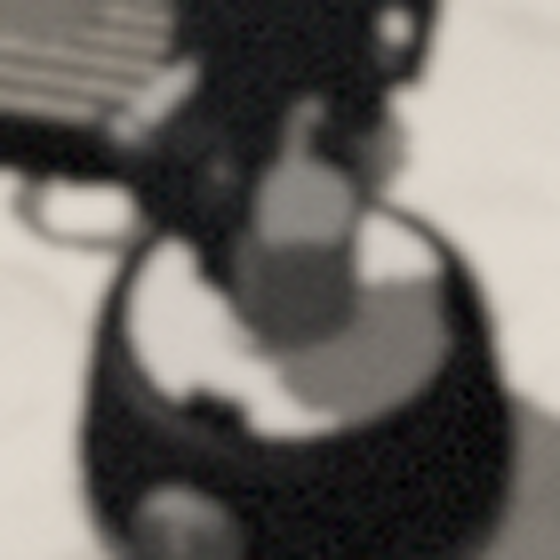

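The cap is seated upright with its rim down at the deck (crop 295,335) and is still gripped. The push is steady at 14 N, about 5.5 mm of squeeze, and the force drop at the click was seen.

```bash
python3 -c "
from h import *
print(job.sign_off())"
```

```text
the job is handed in; nothing more can be done
None
```

I set the grey cap over the stud and pressed it down. The force fell away at the click, and I handed the job in with the fingers still gripping and pushing at about 14 N (seal squeezed roughly 5.5 mm of 6), about 12 s in.

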